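Close and seat the filter cover of a water purifier

ROBOT

A 6-joint arm with a two-finger parallel gripper is mounted at the origin on the work surface. World frame = base frame: x ahead of the robot, y to its left, z up, the work surface at z = 0. Lengths are in mm, angles in rad, forces in N, time in s.
With the tool pointing down it reaches from about 300 to 1000 mm from the base axis. Payload 5.1 kg.
Tool frame: the origin (TCP) lies between the finger pads; the fingertips stand 8 mm ahead of it and the grasp point (between the pads) lies 11 mm behind it; z points along the fingers, y is the line along which they close (so a half turn about z gives the same grasp; the last joint's range is limited). The gripper opens to 95 mm and grips with 3 to 60 N. Pads are 20 mm wide; open, the fingers measure 119 mm over their backs; the gripper's body (75 mm by 180 mm) begins 59 mm behind the grasp point.
Start: joints at [1.149, 0.124, 1.65, -0, 1.367, -0.083], TCP at [216.051, 613.031, 222.656] pointing down, gripper open.
Joint ranges: [-2.61, 2.61], [-1.02, 2.33], [0.03, 2.71], [-1.35, 4.49], [0.32, 2.68], [-2.91, 2.91]. Speed limits (rad/s): [2.57, 2.57, 3.14, 3.14, 3.14, 3.14].

INTERFACE

Orientations are given as a unit quaternion [w, x, y, z].
In Python, from plant import * gives the robot as it stands.
- The arm moves only by the tool move_arm, never from a script. Its argument "motion" is a list of rows, each an object of numbers: "hand": the closure, from -1 (fully open) to 1 (shut); "tx", "ty", "tz": the shift along the world's x, y, z in mm; "ax", "ay", "az": the turn, a rotation vector about the world's x, y, z in degrees. A call has 1 to 20 rows; each row is the pose to reach, as a shift and turn from the pose commanded when the call began; what a row does not reach only later rows make up. A row lasts 1/8 s, in which the tool goes at most 62.5 mm and 10.7 degrees, less where a joint would pass 70% of its speed; a pose out of reach is approached as far as the arm can. A call with a gripper value outside its range is refused whole. The fingers move at their own pace and stop on an object; "squeeze" is the grip in N (left out, the last holds). Time passes only in rows, so rows that repeat a pose let the fingers close. It gives the time, the measured TCP pose, the force, the opening and the grip force at its end, in the units of the state.
- observe(): the state, without advancing time (a new reading comes with each control period).
- camera(name): name is "scene" or "top" or "wrist"; returns a dict with "color" (420x560x3 uint8, blue, green, red), "vfov" (degrees; the focal length in pixels is half the picture's height over the tangent of half this angle, whatever the lens; pixels are square), "cx", "cy" (the principal point, pixels), "world_from_camera" (4x4, takes a point from camera to world coordinates); the wrist camera has in their place "mount" (4x4, takes a point from camera to tool coordinates, whose origin is the TCP and whose axes are the flange's). Camera axes: x right, y up, looking along -z (the intrinsics and any distortion apply to the point x, -y, -z); pixel columns grow to the right and rows downward; lengths in mm; the calibration is good to about 2 mm. A picture is of the moment at which its call begins: read the wrist's pose just before it. There is no depth.
- job_done(): hands the job in; it is judged then, once.
The state is a dict: "clock": time; "joint_pos": joint angles; "joint_vel": joint speeds; "tau": joint torques, N m; "tool_pos": TCP position; "tool_rot": TCP orientation; "wrist_force": force on the tool from outside, world axes, zero at the start; "ft_torque": the same for the moment, N m; "width": opening from 0.0 (shut) to 1.0 (fully open); "grasp_force": force on a finger pad.
Only numpy, scipy, OpenCV 4.12 (cv2) and the standard library are available. Lean on these libraries where they do the work, as an engineer would, in place of code of your own. Each camera call takes 0.05 s, during which the arm holds its last target. There are 200 camera calls.

TASK

Close the filter bay of the water purifier: slide its flat cover all the way home under the overhanging lip, then turn the wing fastener a quarter turn clockwise until the slot along its wing lines up with the two index ribs on the frame, without pressing the cover down while turning. Then press the cover down against its rubber seal until it is flush with the frame, and finish while still holding it pressed with the gripper's fingers, with the cover home and the slot lined up. Leave the steel bowl, the jar and the mug where they stand.

Things in the scene. Friction and masses are not known exactly. Their poses are not given: they have to be found in the camera images.
- purifier: Grey and white water purifier fixed on the counter: low base 190 mm wide (own x), own y -165 to +140 mm; two frame sides at x = +-68 to +-95 mm, tops 90 mm above the counter, the cover between them; a tower at y +140 to +240 mm, 170 mm tall. Origin on the counter, straight below the fastener's axis when the cover is home. Own +y: direction in which the cover closes; z up. Yaw -0.3 to 0.3.
- cover: Flat white cover, 132 mm (x) by 160 mm (y) by 10 mm, about 0.2 kg, between the frame sides; it carries the fastener. Origin at counter level straight below the fastener's axis; axes as the purifier's. From that axis it reaches 55 mm towards -y, 105 mm towards +y. Unpressed its top is 95 mm above the counter, 5 mm proud of the frame; fully pressed, flush at 90 mm. It can be moved by its fastener.
- cover_slide (a joint): How far the cover is open, in m: 0 = fully home (hard stop), up to 0.11. It starts 0.06 to 0.10 open and moves along the purifier's +y to close. Sliding friction about 2 N.
- seal (a joint): How far the cover is pressed down on its springy rubber seal, in m: 0 = riding up on the seal, 0.005 = flush on the frame (hard stop). Springs back when let go. Pressing begins at about 3 N and takes about 10 to 11 N to be flush; a push on the cover or on the fastener does it.
- fastener (a joint): Angle of the wing fastener, rad, growing clockwise seen from above: 0 = wing and slot along the purifier's y; pi/2 = slot in line with the two ribs (purifier's x). Starts at 0.08 to 0.4; stop at 1.95, so it can be turned too far. Friction 0.06 N m, stays where left. A cam under the cover runs in a channel: it cannot turn beyond about 0.5 until the cover is home, and then locks the cover.
- fastener_grip (a point): Middle of the fastener's upright aluminium wing, on the turning axis, 118 mm above the counter while unpressed. The wing is 10 mm thick, 42 mm long, from 101 to 127 mm above the counter, on a round head 44 mm across whose top is at 101 mm; a dark slot line runs along the wing's top. Site x axis: across the wing; y: along it; z up.
- rib_near (a point): Top of the index rib on the frame side nearer the robot: a bright metal raised bar 22 mm long, 4 mm wide, about 3 mm high, at purifier x = -81.5 mm, y = 0. The fastener's axis lies midway between the two ribs when the cover is home.
- rib_far (a point): Top of the like index rib on the far frame side, at purifier x = +81.5 mm, y = 0.
- steel_bowl: Bystander: loose steel bowl, 170 mm across, 75 mm tall, right of the purifier. Origin: centre of its underside.
- jar: Bystander: loose glass jar, 64 mm across, 110 mm tall, on the right, farther off. Origin: centre of its underside.
- mug: Bystander: loose white mug, 80 mm across, 90 mm tall, on the left, beside or beyond the tower. Origin: centre of its underside.
- lip_edge (a point): Top of the edge of the overhanging lip, at the middle, at purifier y = +75 mm. The lip is a bridge from y +75 to +140 mm across the whole width, underside 112 mm, top 126 mm above the counter; the cover's leading edge goes under it.

How it is judged:
By the outcome, as a careful person would: the job done as asked, in the order asked, and still so for the second after the job is handed in, while the arm keeps its last pose, push and grip.
It also fails if it takes over 42 s, if anything falls off the work surface, if the arm or the gripper's body presses on something with over 40 N, if the wrist force passes 120 N, or if a joint passes its speed limit or range.

## Working session

There is one attempt and no reset: what is moved stays moved. The work goes in short steps, Python scripts to look and compute and a tool call to move; the robot and the scene stay as the last step left them, time stands still between calls to the robot, and variables do not carry over. Pictures are saved under pics/ and viewed, at most 10 in all, crops included, and the job is handed in when it is done.

Besides the shell and the picture viewer there is one more tool, called as name([rows], argument=value, ...), one row to a line, values as JSON. move_arm: Moves the arm, as the interface text tells. Its arguments: {"type":"object","properties":{"motion":{"type":"array"},"squeeze":{"type":"number"}},"required":["motion"]}

```bash
mkdir -p pics; cat > h.py <<'E'
from plant import *
import numpy as np, cv2
def snap(n,f):
    c=camera(n); cv2.imwrite(f'pics/{f}.png',c['color']); return c
E
python3 - <<'E'
from h import *
import pickle
s=observe(); print({k:np.round(v,3) for k,v in s.items()})
d={}
for n in('scene','top'):
    d[n]=snap(n,n+'0'); print(n,{k:(np.round(v,3) if k!='color' else v.shape) for k,v in d[n].items()})
pickle.dump(d,open('d0.pkl','wb'))
E
```

```text
{'clock': np.float64(0.0), 'joint_pos': array([ 1.149,  0.125,  1.652,  0.   ,  1.367, -0.083]), 'joint_vel': array([ 0.   , -0.001,  0.   ,  0.   , -0.   ,  0.   ]), 'tau': array([ 1.0000e-03, -4.1760e+01, -3.5993e+01,  7.8000e-02,  4.9000e-02,
       -0.0000e+00]), 'tool_pos': array([215.788, 612.482, 221.396]), 'tool_rot': array([-0.   ,  0.169,  0.986, -0.001]), 'wrist_force': array([-1.26 ,  0.606,  0.886]), 'ft_torque': array([0.029, 0.015, 0.004]), 'grasp_force': np.float64(0.0), 'width': np.float64(0.996)}
scene {'color': (420, 560, 3), 'vfov': np.float64(54.985), 'cx': np.float64(280.076), 'cy': np.float64(205.473), 'world_from_camera': array([[-1.440000e-01, -5.350000e-01,  8.330000e-01,  1.343522e+03],
       [ 9.890000e-01, -6.400000e-02,  1.300000e-01,  1.320580e+02],
       [-1.700000e-02,  8.430000e-01,  5.380000e-01,  6.312490e+02],
       [ 0.000000e+00,  0.000000e+00,  0.000000e+00,  1.000000e+00]])}
top {'color': (420, 560, 3), 'vfov': np.float64(52.703), 'cx': np.float64(287.204), 'cy': np.float64(212.029), 'world_from_camera': array([[ 1.800000e-02,  9.960000e-01, -8.400000e-02,  4.492450e+02],
       [-1.000000e+00,  1.900000e-02,  6.000000e-03,  9.777000e+00],
       [ 7.000000e-03,  8.400000e-02,  9.960000e-01,  1.153335e+03],
       [ 0.000000e+00,  0.000000e+00,  0.000000e+00,  1.000000e+00]])}
```

View pics/scene0.png

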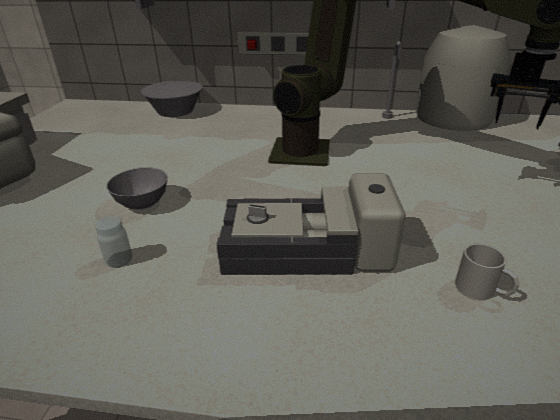

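View pics/top0.png

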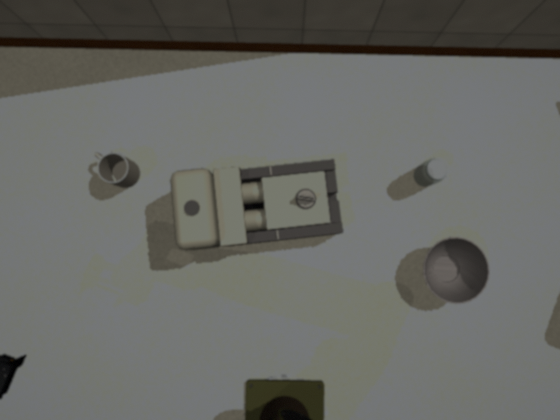

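The scene view shows the purifier in the middle, with its tower to the right. In the top view the ribs are at about (271,170) and (277,235), the fastener at (306,199), and the cover closes towards image left. Next I measure them.

```bash
cat >> h.py <<'E'
def ray(c,u,v,W=None):
    W=c['world_from_camera'] if W is None else W
    f=c['color'].shape[0]/2/np.tan(np.radians(c['vfov'])/2)
    d=W[:3,:3]@np.array([(u-c['cx'])/f,-(v-c['cy'])/f,-1.]); return W[:3,3],d
def onz(c,u,v,z,W=None):
    o,d=ray(c,u,v,W); return o+d*(z-o[2])/d[2]
def proj(c,p,W=None):
    W=c['world_from_camera'] if W is None else W
    q=W[:3,:3].T@(np.array(p)-W[:3,3]); f=c['color'].shape[0]/2/np.tan(np.radians(c['vfov'])/2)
    return np.array([c['cx']-f*q[0]/q[2],c['cy']+f*q[1]/q[2]])
E
python3 - <<'E'
from h import *
import pickle
d=pickle.load(open('d0.pkl','rb')); t=d['top']; im=t['color']
a=cv2.resize(im[150:255,165:350],None,fx=4.2,fy=4.2,interpolation=cv2.INTER_CUBIC)
cv2.imwrite('pics/c0.png',np.clip(a.astype(float)*1.6,0,255).astype(np.uint8))
A,B=onz(t,271,170,93),onz(t,277,235,93);print(A,B,np.linalg.norm(A-B),(A+B)/2, onz(t,306,199,127))
E
```

```text
[644.41378444  46.63268941  93.        ] [480.42005693  28.13201649  93.        ] 165.03398910819482 [562.41692068  37.38235295  93.        ] [568.33257163 -41.32341955 127.        ]
```

View pics/c0.png

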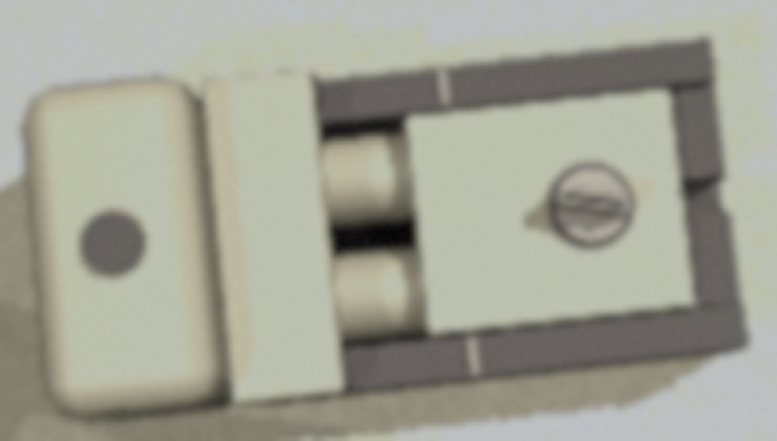

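move_arm([
  {"tx": 30,"ty": -52,"tz": 40,"az": -9},
  {"tx": 60,"ty": -104,"tz": 80,"az": -18},
  {"tx": 90,"ty": -156,"tz": 80,"az": -27},
  {"tx": 119,"ty": -208,"tz": 80,"az": -36},
  {"tx": 148,"ty": -260,"tz": 80,"az": -45},
  {"tx": 178,"ty": -312,"tz": 80,"az": -54},
  {"tx": 207,"ty": -364,"tz": 80,"az": -63},
  {"tx": 237,"ty": -416,"tz": 80,"az": -70},
  {"tx": 267,"ty": -468,"tz": 80,"az": -76},
  {"tx": 297,"ty": -520,"tz": 80,"az": -76},
  {"tx": 327,"ty": -572,"tz": 80,"az": -76},
  {"tx": 350,"ty": -614,"tz": 80,"az": -76},
  {"tx": 350,"ty": -614,"tz": 80,"az": -76},
  {"tx": 350,"ty": -614,"tz": 80,"az": -76},
])

```text
invalid input at $.motion[0]: expected keys hand, tx, ty, tz, ax, ay, az
```

```bash
python3 - <<'E'
from h import *
import pickle
s=observe(); w=snap('wrist','w1'); print({k:np.round(v,3) for k,v in s.items()}, np.round(w['mount'],3),w['vfov'],w['cx'],w['cy'])
pickle.dump((s,w),open('w1.pkl','wb'))
E
```

```text
{'clock': np.float64(0.1), 'joint_pos': array([ 1.149,  0.124,  1.652, -0.   ,  1.367, -0.083]), 'joint_vel': array([-0.002, -0.001, -0.002, -0.001,  0.001, -0.001]), 'tau': array([  0.   , -41.888, -36.109,   0.078,   0.046,  -0.   ]), 'tool_pos': array([215.818, 612.519, 221.496]), 'tool_rot': array([-0.   ,  0.169,  0.986, -0.001]), 'wrist_force': array([-0.183,  1.353,  0.248]), 'ft_torque': array([-0.029, -0.034, -0.025]), 'grasp_force': np.float64(0.0), 'width': np.float64(1.004)} [[ 0.00000e+00  9.72000e-01  2.34000e-01  6.50360e+01]
 [ 1.00000e+00  0.00000e+00 -1.00000e-03 -7.80000e-01]
 [-1.00000e-03  2.34000e-01 -9.72000e-01 -1.62037e+02]
 [ 0.00000e+00  0.00000e+00  0.00000e+00  1.00000e+00]] 67.96335548804171 276.4026162500194 206.13055136452076
```

View pics/w1.png

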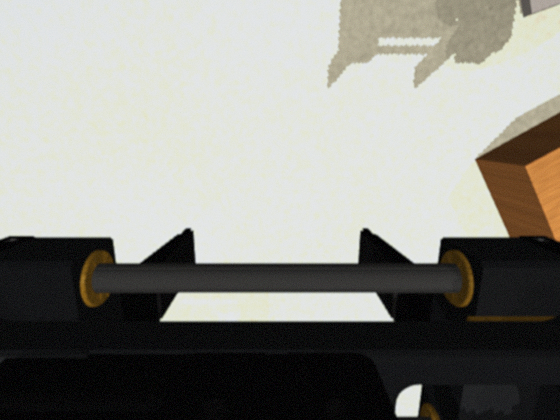

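The first move was refused because every key is required, so this picture only shows the gripper at the start pose, with the fingers in the lower half of the frame. I resend the move with full rows.

move_arm([
  {"hand": -1,"ax": 0,"ay": 0,"tx": 30,"ty": -55,"tz": 40,"az": -9},
  {"hand": -1,"ax": 0,"ay": 0,"tx": 58,"ty": -110,"tz": 80,"az": -18},
  {"hand": -1,"ax": 0,"ay": 0,"tx": 87,"ty": -165,"tz": 80,"az": -27},
  {"hand": -1,"ax": 0,"ay": 0,"tx": 116,"ty": -220,"tz": 80,"az": -36},
  {"hand": -1,"ax": 0,"ay": 0,"tx": 145,"ty": -275,"tz": 80,"az": -45},
  {"hand": -1,"ax": 0,"ay": 0,"tx": 174,"ty": -330,"tz": 80,"az": -54},
  {"hand": -1,"ax": 0,"ay": 0,"tx": 203,"ty": -385,"tz": 80,"az": -63},
  {"hand": -1,"ax": 0,"ay": 0,"tx": 232,"ty": -440,"tz": 80,"az": -70},
  {"hand": -1,"ax": 0,"ay": 0,"tx": 261,"ty": -495,"tz": 80,"az": -76},
  {"hand": -1,"ax": 0,"ay": 0,"tx": 290,"ty": -550,"tz": 80,"az": -76},
  {"hand": -1,"ax": 0,"ay": 0,"tx": 320,"ty": -605,"tz": 80,"az": -76},
  {"hand": -1,"ax": 0,"ay": 0,"tx": 350,"ty": -673,"tz": 80,"az": -76},
  {"hand": -1,"ax": 0,"ay": 0,"tx": 350,"ty": -673,"tz": 80,"az": -76},
  {"hand": -1,"ax": 0,"ay": 0,"tx": 350,"ty": -673,"tz": 80,"az": -76},
  {"hand": -1,"ax": 0,"ay": 0,"tx": 350,"ty": -673,"tz": 80,"az": -76},
])

```text
clock: 2.02
tool_pos: [565.7, -59.4, 302.3]
tool_rot: [-0.0, 0.74, 0.673, -0.0]
wrist_force: [-0.0, -0.1, 0.1]
width: 1.0
grasp_force: 0.0
```

```bash
python3 - <<'E'
from h import *
import pickle
s=observe(); w=snap('wrist','w2'); print({k:np.round(v,3) for k,v in s.items()})
pickle.dump((s,w),open('w2.pkl','wb'))
E
```

```text
{'clock': np.float64(2.025), 'joint_pos': array([-0.199, -0.093,  1.737,  0.   ,  1.498, -0.105]), 'joint_vel': array([ 0.016, -0.012,  0.004,  0.001, -0.001, -0.003]), 'tau': array([-7.3500e-01, -3.2223e+01, -3.7095e+01,  4.7000e-02,  2.9000e-02,
        1.0000e-03]), 'tool_pos': array([565.688, -59.416, 302.333]), 'tool_rot': array([-0.   ,  0.74 ,  0.673, -0.   ]), 'wrist_force': array([-0.037, -0.062,  0.058]), 'ft_torque': array([-0.1  ,  0.112, -0.029]), 'grasp_force': np.float64(0.0), 'width': np.float64(1.0)}
```

View pics/w2.png

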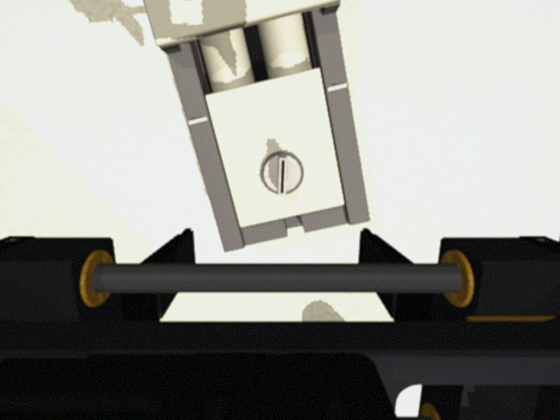

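Wrist view: ribs near (198,121) and (338,86), fastener head at (282,173), with the wing upright in the image and turned slightly clockwise of the cover's axis.

```bash
cat >> h.py <<'E'
from scipy.spatial.transform import Rotation as R
def wcam(s,w):
    T=np.eye(4); q=s['tool_rot']; T[:3,:3]=R.from_quat([q[1],q[2],q[3],q[0]]).as_matrix(); T[:3,3]=s['tool_pos']; return T@w['mount']
def blob(g,m,x0,y0,x1,y1):
    "largest component of mask m in box: centroid, area, direction of long axis"
    mm=np.zeros(g.shape,np.uint8); mm[y0:y1,x0:x1]=m[y0:y1,x0:x1]
    n,l,st,c=cv2.connectedComponentsWithStats(mm); k=1+np.argmax(st[1:,4])
    p=np.argwhere(l==k)[:,::-1].astype(np.float32); v=cv2.fitLine(p,cv2.DIST_L2,0,.01,.01).ravel()
    return c[k],st[k,4],v[:2]
E
python3 - <<'E'
from h import *
import pickle
s,w=pickle.load(open('w2.pkl','rb')); W=wcam(s,w); g=cv2.cvtColor(w['color'],cv2.COLOR_BGR2GRAY)
b=(g>165).astype(np.uint8)
print(g[117:126,186:212:2]);
A=blob(g,b,188,114,208,128);B=blob(g,b,329,80,347,93);print(A,B)
a,bb=[onz(w,*x[0],93,W) for x in(A,B)]; print(a,bb,np.linalg.norm(a-bb),(a+bb)/2,np.arctan2(*(bb-a)[[1,0]]))
S=blob(g,(g<110).astype(np.uint8),276,150,290,195);print('slot',S)
p=[onz(w,*(S[0]+k*S[2]),127,W) for k in(-15,0,15)]; print(p, np.arctan2(*(p[2]-p[0])[[1,0]]))
k=cv2.HoughCircles(cv2.GaussianBlur(g,(3,3),0),cv2.HOUGH_GRADIENT,1,50,param1=100,param2=10,minRadius=16,maxRadius=26); print(k, onz(w,*k[0,0,:2],101,W))
a=cv2.resize(w['color'][60:240,170:380],None,fx=3.3,fy=3.3,interpolation=cv2.INTER_CUBIC);cv2.imwrite('pics/c2.png',a)
d=pickle.load(open('d0.pkl','rb'))['top']
for q in((570.95-300,170.7),(277.9,234.5)):print(onz(d,*q,93))
E
```

```text
[[141 128 124 106 112 118 120 140 177 200 186 112 130]
 [147 126 119 102 114 145 174 196 223 230 216 123 120]
 [162 126 130 137 174 199 223 234 235 237 218 128 100]
 [174 143 181 198 225 233 234 233 228 216 192 130  89]
 [179 167 227 232 234 233 226 210 197 171 149 129  92]
 [185 179 235 232 224 216 184 163 143 131 125 129  99]
 [195 175 226 208 187 167 141 133 120 121 129 131 105]
 [203 162 188 163 142 132 131 125 127 125 131 131 108]
 [218 146 144 127 129 127 128 131 127 134 129 130 114]]
(array([197.35632184, 120.35632184]), np.int32(87), array([ 0.9720502 , -0.23477308], dtype=float32)) (array([337.34883721,  86.87209302]), np.int32(86), array([ 0.96565104, -0.25984251], dtype=float32))
[482.29629127  25.66723142  93.        ] [644.34475809  46.78734381  93.        ] 163.41898526716346 [563.32052468  36.22728761  93.        ] 0.12960154308642205
slot (array([282.10526316, 175.75438596]), np.int32(57), array([ 0.04548418, -0.9989651 ], dtype=float32))
[array([571.19524945, -58.93844994, 127.        ]), array([573.43058498, -42.50574081, 127.        ]), array([575.61618393, -26.43866203, 127.        ])] 1.4355965256642116
[[[281.5 172.5  18. ]
  [226.5  57.5  24.3]
  [104.5 272.5  23.2]
  [418.5 409.5  25.4]
  [446.5 272.5  24.3]
  [320.5 318.5  18.8]
  [287.5  49.5  25.4]
  [345.5 106.5  18.5]
  [351.5 376.5  25.4]]] [573.19145775 -42.26297618 101.        ]
[642.61952499  46.72076414  93.        ]
[481.70919418  25.90933748  93.        ]
```

View pics/c2.png

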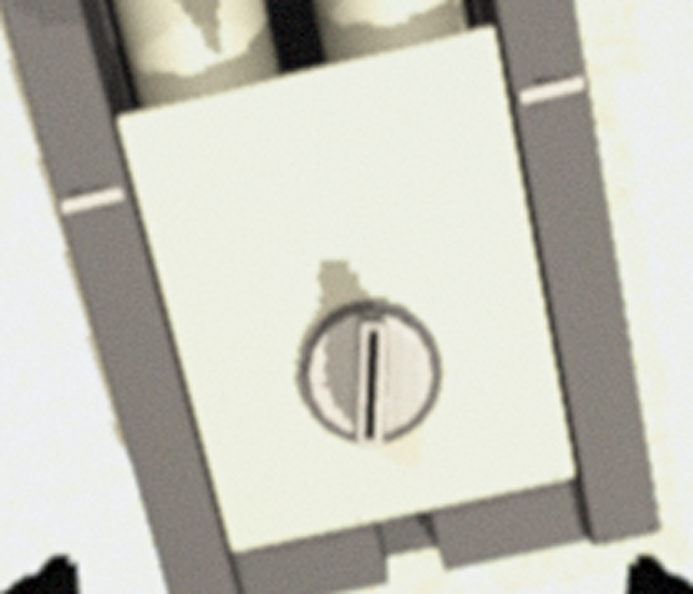

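Crop: ribs are crisp and the slot is a dark line at (372,385) in the crop. The numbers agree: rib spacing is 163.4 mm against 163, yaw is 0.130, and the cover is 79 mm open. The wing angle is 0.265. Next I descend over the wing.

move_arm([
  {"hand": -1,"tx": 7.5,"ty": 17.4,"tz": -50,"ax": 0,"ay": 0,"az": -2.3},
  {"hand": -1,"tx": 7.5,"ty": 17.4,"tz": -100,"ax": 0,"ay": 0,"az": -2.3},
  {"hand": -1,"tx": 7.5,"ty": 17.4,"tz": -140,"ax": 0,"ay": 0,"az": -2.3},
  {"hand": -1,"tx": 7.5,"ty": 17.4,"tz": -165,"ax": 0,"ay": 0,"az": -2.3},
  {"hand": -1,"tx": 7.5,"ty": 17.4,"tz": -180,"ax": 0,"ay": 0,"az": -2.3},
  {"hand": -1,"tx": 7.5,"ty": 17.4,"tz": -189,"ax": 0,"ay": 0,"az": -2.3},
  {"hand": -1,"tx": 7.5,"ty": 17.4,"tz": -189,"ax": 0,"ay": 0,"az": -2.3},
  {"hand": -1,"tx": 7.5,"ty": 17.4,"tz": -189,"ax": 0,"ay": 0,"az": -2.3},
])

```text
clock: 3.08
tool_pos: [574.4, -42.6, 115.0]
tool_rot: [0.001, 0.753, 0.658, 0.001]
wrist_force: [-0.4, -0.8, -0.6]
width: 0.999
grasp_force: 0.0
```

move_arm([
  {"hand": 1,"tx": -0.5,"ty": 0,"tz": -1.5,"ax": 0,"ay": 0,"az": 0},
  {"hand": 1,"tx": -0.5,"ty": 0,"tz": -1.5,"ax": 0,"ay": 0,"az": 0},
  {"hand": 1,"tx": -0.5,"ty": 0,"tz": -1.5,"ax": 0,"ay": 0,"az": 0},
  {"hand": 1,"tx": -0.5,"ty": 0,"tz": -1.5,"ax": 0,"ay": 0,"az": 0},
  {"hand": 1,"tx": -0.5,"ty": 0,"tz": -1.5,"ax": 0,"ay": 0,"az": 0},
  {"hand": 1,"tx": -0.5,"ty": 0,"tz": -1.5,"ax": 0,"ay": 0,"az": 0},
], squeeze=25)

```text
clock: 3.82
tool_pos: [573.0, -42.6, 112.1]
tool_rot: [-0.0, 0.753, 0.658, -0.0]
wrist_force: [-1.0, -0.1, -0.3]
width: 0.423
grasp_force: 0.0
```

move_arm([
  {"hand": 1,"tx": 0,"ty": 0,"tz": 0,"ax": 0,"ay": 0,"az": 0},
  {"hand": 1,"tx": 0,"ty": 0,"tz": 0,"ax": 0,"ay": 0,"az": 0},
  {"hand": 1,"tx": 0,"ty": 0,"tz": 0,"ax": 0,"ay": 0,"az": 0},
  {"hand": 1,"tx": 0,"ty": 0,"tz": 0,"ax": 0,"ay": 0,"az": 0},
  {"hand": 1,"tx": 0,"ty": 0,"tz": 0,"ax": 0,"ay": 0,"az": 0},
  {"hand": 1,"tx": 0,"ty": 0,"tz": 0,"ax": 0,"ay": 0,"az": 0},
])

```text
clock: 4.58
tool_pos: [573.3, -42.6, 112.2]
tool_rot: [0.0, 0.753, 0.658, 0.0]
wrist_force: [1.2, 0.9, -0.7]
width: 0.107
grasp_force: 25.0
```

move_arm([
  {"hand": 1,"tx": -0.6,"ty": 5,"tz": 0,"ax": 0,"ay": 0,"az": 0},
  {"hand": 1,"tx": -1.6,"ty": 12,"tz": 0,"ax": 0,"ay": 0,"az": 0},
  {"hand": 1,"tx": -2.6,"ty": 20,"tz": 0,"ax": 0,"ay": 0,"az": 0},
  {"hand": 1,"tx": -3.6,"ty": 28,"tz": 0,"ax": 0,"ay": 0,"az": 0},
  {"hand": 1,"tx": -4.7,"ty": 36,"tz": 0,"ax": 0,"ay": 0,"az": 0},
  {"hand": 1,"tx": -5.7,"ty": 44,"tz": 0,"ax": 0,"ay": 0,"az": 0},
  {"hand": 1,"tx": -6.8,"ty": 52,"tz": 0,"ax": 0,"ay": 0,"az": 0},
  {"hand": 1,"tx": -7.8,"ty": 60,"tz": 0,"ax": 0,"ay": 0,"az": 0},
  {"hand": 1,"tx": -8.7,"ty": 67,"tz": 0,"ax": 0,"ay": 0,"az": 0},
  {"hand": 1,"tx": -9.4,"ty": 72,"tz": 0,"ax": 0,"ay": 0,"az": 0},
  {"hand": 1,"tx": -9.4,"ty": 72,"tz": 0,"ax": 0,"ay": 0,"az": 0},
])

```text
clock: 5.95
tool_pos: [563.6, 30.3, 112.2]
tool_rot: [-0.0, 0.753, 0.658, 0.0]
wrist_force: [3.6, 1.0, -2.7]
width: 0.103
grasp_force: 25.0
```

move_arm([
  {"hand": 1,"tx": -0.4,"ty": 3,"tz": 0,"ax": 0,"ay": 0,"az": 0},
  {"hand": 1,"tx": -0.7,"ty": 5.5,"tz": 0,"ax": 0,"ay": 0,"az": 0},
  {"hand": 1,"tx": -1.0,"ty": 7.5,"tz": 0,"ax": 0,"ay": 0,"az": 0},
  {"hand": 1,"tx": -1.2,"ty": 9,"tz": 0,"ax": 0,"ay": 0,"az": 0},
  {"hand": 1,"tx": -1.2,"ty": 9,"tz": 0,"ax": 0,"ay": 0,"az": 0},
  {"hand": 1,"tx": -1.2,"ty": 9,"tz": 0,"ax": 0,"ay": 0,"az": 0},
])

```text
clock: 6.7
tool_pos: [562.7, 37.3, 112.2]
tool_rot: [0.001, 0.753, 0.658, -0.001]
wrist_force: [4.3, -5.0, -3.0]
width: 0.1
grasp_force: 25.0
```

move_arm([
  {"hand": 1,"tx": 0.3,"ty": 1,"tz": 0,"ax": 0,"ay": 0,"az": 0},
  {"hand": 1,"tx": 0.3,"ty": 2,"tz": 0,"ax": 0,"ay": 0,"az": 0},
  {"hand": 1,"tx": 0.3,"ty": 2,"tz": 0,"ax": 0,"ay": 0,"az": 0},
])

```text
clock: 7.08
tool_pos: [562.8, 37.8, 112.2]
tool_rot: [0.002, 0.753, 0.658, -0.002]
wrist_force: [4.3, -9.7, -2.4]
width: 0.103
grasp_force: 25.0
```

move_arm([
  {"hand": 1,"tx": 0.4,"ty": -0.6,"tz": 0,"ax": 0,"ay": 0,"az": -4},
  {"hand": 1,"tx": 0.4,"ty": -1.0,"tz": 0,"ax": 0,"ay": 0,"az": -10},
  {"hand": 1,"tx": 0.4,"ty": -1.0,"tz": 0,"ax": 0,"ay": 0,"az": -16},
  {"hand": 1,"tx": 0.4,"ty": -1.0,"tz": 0,"ax": 0,"ay": 0,"az": -22},
  {"hand": 1,"tx": 0.4,"ty": -1.0,"tz": 0,"ax": 0,"ay": 0,"az": -28},
  {"hand": 1,"tx": 0.4,"ty": -1.0,"tz": 0,"ax": 0,"ay": 0,"az": -28},
])

```text
clock: 7.82
tool_pos: [562.8, 37.6, 112.2]
tool_rot: [0.001, 0.89, 0.456, -0.001]
wrist_force: [1.8, -7.6, -1.7]
width: 0.1
grasp_force: 25.0
```

move_arm([
  {"hand": 1,"tx": 0,"ty": -0.7,"tz": 0,"ax": 0,"ay": 0,"az": -5},
  {"hand": 1,"tx": 0,"ty": -1.2,"tz": 0,"ax": 0,"ay": 0,"az": -11},
  {"hand": 1,"tx": 0,"ty": -1.2,"tz": 0,"ax": 0,"ay": 0,"az": -17},
  {"hand": 1,"tx": 0,"ty": -1.2,"tz": 0,"ax": 0,"ay": 0,"az": -23},
  {"hand": 1,"tx": 0,"ty": -1.2,"tz": 0,"ax": 0,"ay": 0,"az": -29},
  {"hand": 1,"tx": 0,"ty": -1.2,"tz": 0,"ax": 0,"ay": 0,"az": -35},
  {"hand": 1,"tx": 0,"ty": -1.2,"tz": 0,"ax": 0,"ay": 0,"az": -41},
  {"hand": 1,"tx": 0,"ty": -1.2,"tz": 0,"ax": 0,"ay": 0,"az": -45},
  {"hand": 1,"tx": 0,"ty": -1.2,"tz": 0,"ax": 0,"ay": 0,"az": -46.8},
  {"hand": 1,"tx": 0,"ty": -1.2,"tz": 0,"ax": 0,"ay": 0,"az": -46.8},
  {"hand": 1,"tx": 0,"ty": -1.2,"tz": 0,"ax": 0,"ay": 0,"az": -46.8},
])

```text
clock: 9.2
tool_pos: [562.8, 37.4, 112.2]
tool_rot: [0.001, 0.998, 0.065, -0.001]
wrist_force: [1.7, -4.9, -0.3]
width: 0.103
grasp_force: 25.0
```

```bash
python3 - <<'E'
from h import *
import pickle
s=observe(); w=snap('wrist','w3'); t=snap('top','t3'); print({k:np.round(v,3) for k,v in s.items()})
q=s['tool_rot'];print('yaw',2*np.arctan2(q[2],q[1])-np.pi/2)
pickle.dump((s,w,t),open('w3.pkl','wb'))
E
```

```text
{'clock': np.float64(9.2), 'joint_pos': array([-0.028,  0.031,  1.942, -0.002,  1.17 ,  1.413]), 'joint_vel': array([-0.001,  0.001, -0.001,  0.002, -0.   , -0.   ]), 'tau': array([  2.872, -35.12 , -32.686,   1.305,   0.665,  -0.061]), 'tool_pos': array([562.8  ,  37.38 , 112.193]), 'tool_rot': array([ 0.001,  0.998,  0.065, -0.001]), 'wrist_force': array([ 1.652, -4.855, -0.313]), 'ft_torque': array([-0.953, -0.324, -0.127]), 'grasp_force': np.float64(25.0), 'width': np.float64(0.103)}
yaw -1.4400308478661836
```

View pics/w3.png

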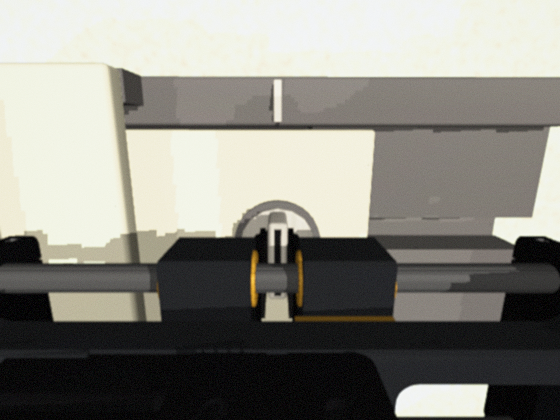

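Wrist view: the far rib is at about (278,100) and the wing with its slot at (278,235), both vertical and in line. I check this numerically in the tool frame.

```bash
python3 - <<'E'
from h import *
import pickle
s,w,t=pickle.load(open('w3.pkl','rb')); W=wcam(s,w); g=cv2.cvtColor(w['color'],cv2.COLOR_BGR2GRAY)
print(g[205:262:4,268:290])
A=blob(g,(g>165).astype(np.uint8),265,83,290,122); print(A, onz(w,*A[0],93,W))
v=A[2];p=[onz(w,*(A[0]+k*v),93,W) for k in(-15,15)];d=p[1]-p[0];print('rib yaw',np.arctan(d[1]/d[0]))
S=blob(g,(g<80).astype(np.uint8),273,215,284,243);print(S,onz(w,*S[0],127,W))
p=[onz(w,*(S[0]+k*S[2]),127,W) for k in(-8,8)];d=p[1]-p[0];print('slot yaw',np.arctan(d[1]/d[0]))
E
```

```text
[[124 125 127 123 126 123 121 121 120 118 122 122 126 124 125 124 127 125
  124 129 125 129]
 [128 135 143 153 166 170 184 198 205 211 208 199 186 177 169 161 158 149
  145 142 140 131]
 [215 180 134 119 114 115 114 112 112 121 120 122 122 124 128 133 155 193
  225 232 232 233]
 [118  98  96 114 116 121 119 122 120 118 123 122 124 122 129 127 134 151
  187 222 234 231]
 [109  96 108 122 121 129 127 125 124 128 128 130 124 131 133 129 137 142
  170 207 227 233]
 [130 166 198 217 223 226 226 222 221 221 220 221 221 221 223 220 220 216
  205 199 224 233]
 [128 166 198 217 228 212 176 153 152 150 150 150 156 188 223 229 226 222
  207 158  88  39]
 [118 161 199 219 229 208 129  42  16  26  21  27  80 161 217 229 225 221
  201 140  56  12]
 [120 165 193 221 225 205 131  45  13  20  21  43 105 182 223 228 226 223
  204 136  57  10]
 [116 166 197 218 226 206 130  45  19  16  19  37  98 187 222 228 228 221
  202 137  57   9]
 [112 151 179 195 200 177 108  38  17  15  15  33  92 161 197 202 196 180
  135  71  19   6]
 [ 98 127 143 152 150 129  79  21  11  13  10  20  59 112 141 142 136 118
   88  37  14  14]
 [102 132 140 150 150 132  79  28  13   6  12  16  61 113 139 144 133 116
   83  41  11  12]
 [104 133 139 152 147 130  77  20  12  12  18  17  57 110 138 143 132 115
   84  40   2  17]
 [ 98 128 139 145 147 129  76  32  16  16  19  21  60 110 135 143 131 116
   82  42  22   7]]
(array([277.47435897, 101.87820513]), np.int32(312), array([4.7595895e-04, 9.9999988e-01], dtype=float32)) [643.11933785  46.61787688  93.        ]
rib yaw 0.1321483504265295
(array([277.04545455, 235.92424242]), np.int32(66), array([ 0.01855477, -0.99982786], dtype=float32)) [577.25550997  38.26252093 127.        ]
slot yaw 0.11370334079169579
```

move_arm([
  {"hand": 1,"tx": 0,"ty": 0,"tz": 0,"ax": 0,"ay": 0,"az": 0},
  {"hand": 1,"tx": 0,"ty": 0,"tz": 0,"ax": 0,"ay": 0,"az": 0},
  {"hand": 1,"tx": 0,"ty": 0,"tz": -1,"ax": 0,"ay": 0,"az": 0},
  {"hand": 1,"tx": 0,"ty": 0,"tz": -2,"ax": 0,"ay": 0,"az": 0},
  {"hand": 1,"tx": 0,"ty": 0,"tz": -3,"ax": 0,"ay": 0,"az": 0},
  {"hand": 1,"tx": 0,"ty": 0,"tz": -4,"ax": 0,"ay": 0,"az": 0},
  {"hand": 1,"tx": 0,"ty": 0,"tz": -5,"ax": 0,"ay": 0,"az": 0},
  {"hand": 1,"tx": 0,"ty": 0,"tz": -6,"ax": 0,"ay": 0,"az": 0},
  {"hand": 1,"tx": 0,"ty": 0,"tz": -6,"ax": 0,"ay": 0,"az": 0},
  {"hand": 1,"tx": 0,"ty": 0,"tz": -6,"ax": 0,"ay": 0,"az": 0},
], squeeze=45)

```text
clock: 10.55
tool_pos: [563.1, 37.4, 108.4]
tool_rot: [0.001, 0.998, 0.065, -0.0]
wrist_force: [-3.5, -5.3, 10.0]
width: 0.102
grasp_force: 45.0
```

move_arm([
  {"hand": 1,"tx": 0,"ty": 0,"tz": -1,"ax": 0,"ay": 0,"az": 0},
  {"hand": 1,"tx": 0,"ty": 0,"tz": -2,"ax": 0,"ay": 0,"az": 0},
  {"hand": 1,"tx": 0,"ty": 0,"tz": -3,"ax": 0,"ay": 0,"az": 0},
  {"hand": 1,"tx": 0,"ty": 0,"tz": -3,"ax": 0,"ay": 0,"az": 0},
  {"hand": 1,"tx": 0,"ty": 0,"tz": -3,"ax": 0,"ay": 0,"az": 0},
])

```text
clock: 11.18
tool_pos: [563.4, 37.4, 107.0]
tool_rot: [0.001, 0.998, 0.065, -0.0]
wrist_force: [-5.5, -4.6, 15.7]
width: 0.1
grasp_force: 45.0
```

move_arm([
  {"hand": 1,"tx": 0,"ty": 0,"tz": -1,"ax": 0,"ay": 0,"az": 0},
  {"hand": 1,"tx": 0,"ty": 0,"tz": -1.5,"ax": 0,"ay": 0,"az": 0},
  {"hand": 1,"tx": 0,"ty": 0,"tz": -1.5,"ax": 0,"ay": 0,"az": 0},
  {"hand": 1,"tx": 0,"ty": 0,"tz": -1.5,"ax": 0,"ay": 0,"az": 0},
])

```text
clock: 11.68
tool_pos: [563.6, 37.4, 106.8]
tool_rot: [0.001, 0.998, 0.066, -0.0]
wrist_force: [-9.5, -6.3, 22.8]
width: 0.1
grasp_force: 45.0
```

```bash
python3 - <<'E'
from h import *
import pickle
s=observe(); w=snap('wrist','w4'); c=snap('scene','s4'); 
q=s['tool_rot'];print('yaw',2*np.arctan2(q[2],q[1])-np.pi/2,s['tool_pos'],s['wrist_force'],s['tool_rot'])
a=cv2.resize(w['color'][70:300,170:400],(575,575),interpolation=cv2.INTER_CUBIC)
b=cv2.resize(c['color'][160:290,200:420],None,fx=3.4,fy=3.4,interpolation=cv2.INTER_CUBIC)
cv2.imwrite('pics/a4.png',a);cv2.imwrite('pics/b4.png',b)
E
```

```text
yaw -1.439679041253587 [563.56059567  37.42537015 106.82820511] [-9.48773553 -6.29929665 22.81835461] [ 9.10927511e-04  9.97851310e-01  6.55116594e-02 -3.95956165e-04]
```

View pics/a4.png

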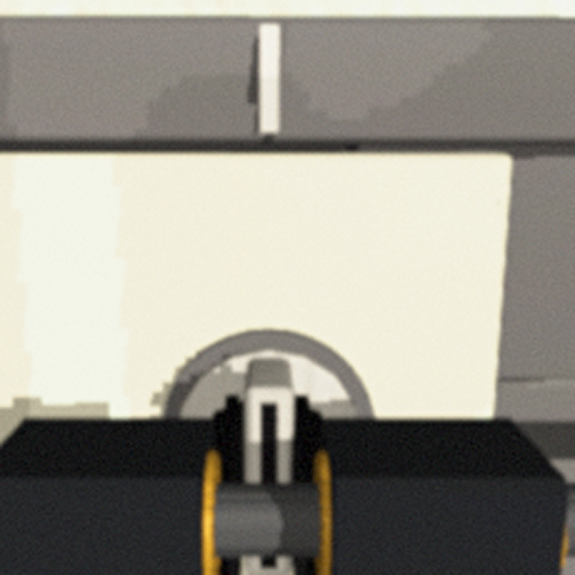

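View pics/b4.png

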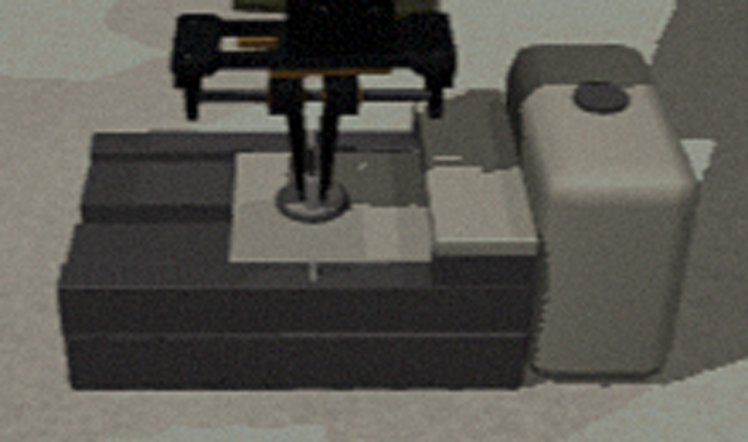

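The close-up shows the slot (269) in line with the rib (268). The scene crop shows the cover home under the lip and flush. The force now rises steeply at 23 N after 5.4 mm of travel, so the cover is on its hard stop.

```bash
python3 -c "
from plant import *
print(job_done())"
```

```text
the job is handed in; nothing more can be done
None
```

I slid the cover home under the lip, turned the fastener until its slot lined up with the ribs, and handed the job in at about 12 s with the gripper still pressing the cover flush at about 23 N; the bowl, jar and mug were not touched.

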